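# Feel three tasting-caddy handles and pull back the loose one

### The job

One of the three tasting caddies in the rack has a wobbly handle. Working from the robot's left to its right, push each handle sideways to feel its play, with the caddies left in their places. Then slide only the caddy with the loosest handle along its lane towards the robot until it is fully home against the near stop, and rock its handle once more there to confirm it, leaving the other two caddies and the other things on the counter undisturbed.

Things in the scene. Friction and masses are not known exactly. Their poses are not given: they have to be found in the camera images.
- rack: fixed wooden rack, three lanes centred at its y = +140, 0, -140 mm, caps of the dividers 36 mm high. Origin: on the counter, mid-lanes; x along the lanes away from the robot, y to the robot's left. Lane floors 8 mm high, inside x -130 to +130 mm, a stop 30 mm high at each end; red strip x -130 to -65. A caddy home at the near stop has its origin at x = -65 mm. Deck 40 mm high at x 145 to 230
- caddy_a: tasting caddy, one of three alike: wooden board 130 (along its lane, x) x 122 x 20 mm with samples fixed on it (to 38 mm high) and an upright central handle; 0.7 to 1 kg. Origin: centre of underside; y to the robot's left. It only slides along its lane (waxed, for about 2 to 4 N; 1.5 mm free at each side); caps stop lifting and tipping. Starts 75 to 120 mm from home
- top_a (a point): centre of handle a's top, 137 mm over the caddy's underside. Handle: flat blue paddle 50 mm along the lane, 20 mm thick across, foot 22 mm up. It rocks only across the lane, about its foot, springs back; under 1.5 N to its stop (top moves 2 mm each way if sound, 12 mm if loose). Stiff along the lane: may be pushed or pulled there
- caddy_b: tasting caddy, one of three alike: wooden board 130 (along its lane, x) x 122 x 20 mm with samples fixed on it (to 38 mm high) and an upright central handle; 0.7 to 1 kg. Origin: centre of underside; y to the robot's left. It only slides along its lane (waxed, for about 2 to 4 N; 1.5 mm free at each side); caps stop lifting and tipping. Starts 75 to 120 mm from home
- top_b (a point): centre of handle b's top, 137 mm over the caddy's underside. Handle: flat blue paddle 50 mm along the lane, 20 mm thick across, foot 22 mm up. It rocks only across the lane, about its foot, springs back; under 1.5 N to its stop (top moves 2 mm each way if sound, 12 mm if loose). Stiff along the lane: may be pushed or pulled there
- caddy_c: tasting caddy, one of three alike: wooden board 130 (along its lane, x) x 122 x 20 mm with samples fixed on it (to 38 mm high) and an upright central handle; 0.7 to 1 kg. Origin: centre of underside; y to the robot's left. It only slides along its lane (waxed, for about 2 to 4 N; 1.5 mm free at each side); caps stop lifting and tipping. Starts 75 to 120 mm from home
- top_c (a point): centre of handle c's top, 137 mm over the caddy's underside. Handle: flat blue paddle 50 mm along the lane, 20 mm thick across, foot 22 mm up. It rocks only across the lane, about its foot, springs back; under 1.5 N to its stop (top moves 2 mm each way if sound, 12 mm if loose). Stiff along the lane: may be pushed or pulled there
- tub_green: lidded round tub, 73 mm across, 48 mm tall, green lid, loose on the rack's deck at the far end; origin: centre of its underside. Not to be disturbed
- tub_white: same tub with a clear lid, loose on the rack's deck. Not to be disturbed
- tub_amber: same tub with an orange lid, loose on the counter to the left of the rack. Not to be disturbed
- sprayer: white spray bottle with a grey head, 68 mm across, 167 mm tall, loose on the counter to the right of the rack; origin: centre of its underside. Not to be disturbed
- cheese_block: loose block of cheese 110 x 85 x 50 mm to the right of the rack; origin: centre of its underside. Not to be disturbed
- knife: cheese knife lying to the left of the rack, 230 mm long, black handle; origin near its middle, on the counter. Not to be disturbed
Things that resemble listed ones, but are neither listed nor needed, are in the scene too. What is shaped like the caddy_c but orange is not meant. Leave any green look-alike of the caddy_a alone.

How it is judged:
By the outcome, as a careful person would: the job done as asked, in the order asked, and still so for the second after the job is handed in, with the robot touching nothing.
It also fails if it takes over 72 s, if anything falls off the work surface, if the arm or the gripper's body presses on something with over 40 N, if the wrist force passes 120 N, or if a joint passes its speed limit or range.

### The arm

A 6-joint arm with a two-finger parallel gripper is mounted at the origin on the work surface. World frame = base frame: x ahead of the robot, y to its left, z up, the work surface at z = 0. Lengths are in mm, angles in rad, forces in N, time in s.
With the tool pointing down it reaches from about 350 to 950 mm from the base axis. Payload 17.4 kg.
Tool frame: the origin (TCP) lies on the centre line of the jaws, within the pads' length; the fingertips stand 22 mm ahead of it and the grasp point (between the pads) lies 3 mm ahead of it; z points along the fingers, x is the direction in which the jaws open and shut, and the axes are right-handed (so a half turn about z gives the same grasp; the last joint's range is limited). The gripper opens to 93 mm and grips with 3 to 60 N. Pads are 15 mm wide; open, the fingers measure 128 mm over their backs; the gripper's body (75 mm by 188 mm) begins 65 mm behind the grasp point.
Start: joints at [1.195, 0.116, 1.442, -0, 1.584, -0.038], TCP at [223.711, 636.856, 240.646] pointing down, gripper open.
Joint ranges: [-2.83, 2.83], [-0.83, 2.19], [0.07, 2.5], [-1.14, 4.28], [0.01, 3], [-2.97, 2.97]. Speed limits (rad/s): [1.89, 1.89, 2.22, 3.14, 3.14, 3.14].

### API

Orientations are given as [roll, pitch, yaw] about the fixed x, y, z axes, in that order (R = Rz(yaw) Ry(pitch) Rx(roll)).
In Python, from workcell import telemetry, optics, env gives the robot as it stands.
- The arm moves only by the tool servo_tool, never from a script. Its argument "targets" is a list of rows, each a list of 7 numbers: the turn, a rotation vector about the tool's x, y, z in rad, then the shift along the tool's x, y, z in mm, then the closure in counts, from 0 (fully open) to 255 (shut). In form: [[rx, ry, rz, tx, ty, tz, grip], ...]. A call has 1 to 8 rows; each row is the pose to reach, as a shift and turn from the pose commanded when the call began, along the tool's axes at that moment; what a row does not reach only later rows make up. A row lasts 1/8 s, in which the tool goes at most 62.5 mm and 10.7 degrees, less where a joint would pass 70% of its speed; a pose out of reach is approached as far as the arm can. A call with a gripper value outside its range is refused whole. The fingers move at their own pace and stop on an object; "squeeze" is the grip in N (left out, the last holds). Time passes only in rows, so rows that repeat a pose let the fingers close. It gives the time, the measured TCP pose, the force and the opening at its end, in the units of the state.
- telemetry.get_state(): the state, without advancing time (a new reading comes with each control period).
- optics.grab_frame(name): name is "scene" or "top"; returns a dict with "pixels" (480x640x3 uint8, red, green, blue), "z_map" (480x640 float32, mm along the optical axis (not along the pixel's ray), 0 where there is no reading), "intrinsics" (3x3 intrinsics, pixels), "k1" (the pictures are not rectified: a ray, as slopes to the right and down, at radius r is drawn at 1 + k1 r^2 times it, then the intrinsics apply), "R" (3x3) and "t" (3): a world point X has camera coordinates R X + t. Camera axes: x right, y down, z forward; pixel columns grow to the right and rows downward; lengths in mm; the calibration is good to about 2 mm. A picture is of the moment at which its call begins.
- env.sign_off(): hands the job in, once; it reports no verdict.
The state is a dict: "t": time; "joints": joint angles; "dq": joint speeds; "tau": joint torques, N m; "eef_pos": TCP position; "orientation": TCP orientation; "contact_force": force on the tool from outside, world axes, zero at the start; "ft_torque": the same for the moment, N m; "width": finger opening in mm.
Only numpy, scipy, OpenCV 4.12 (cv2) and the standard library are available. Lean on these libraries where they do the work, as an engineer would, in place of code of your own. Each camera call takes 0.05 s, during which the arm holds its last target.

## Working session

There is one attempt and no reset: what is moved stays moved. The work goes in short steps, Python scripts to look and compute and a tool call to move; the robot and the scene stay as the last step left them, time stands still between calls to the robot, and variables do not carry over. Pictures are saved under pics/ and viewed, and the job is handed in when it is done.

Besides the shell and the picture viewer there is one more tool, called after "Request:" as a command line: name --pt "numbers of a row" for each row, then --argument value for the rest. servo_tool: Moves the arm, as the interface text tells. Its arguments: {"type":"object","properties":{"targets":{"type":"array"},"squeeze":{"type":"number"}},"required":["targets"]}

```bash
mkdir -p pics; cat > h.py <<'E'
import numpy as np, cv2
from workcell import telemetry, optics, env
def grab(n,save=None):
    f=optics.grab_frame(n)
    if save: cv2.imwrite('pics/'+save+'.png',f['pixels'][:,:,::-1])
    return f
def cloud(f):
    K=f['intrinsics'];k=f['k1'];h,w=f['z_map'].shape
    u,v=np.meshgrid(np.arange(w),np.arange(h))
    xd=(u-K[0,2])/K[0,0];yd=(v-K[1,2])/K[1,1]
    x,y=xd.copy(),yd.copy()
    for _ in range(10):
        s=1+k*(x*x+y*y);x=xd/s;y=yd/s
    z=f['z_map'];P=np.stack([x*z,y*z,z],-1)
    W=(P-f['t'])@f['R'];W[z==0]=np.nan
    return W
E
python3 - <<'E'
from h import *
for n in('scene','top'):
    f=grab(n,n+'0');print(n,f['k1'],f['intrinsics'].tolist(),(-f['R'].T@f['t']).round())
    np.savez(n+'0.npz',**f)
print(telemetry.get_state())
E
```

```text
scene 0.014019779576362905 [[467.170624295237, 0.0, 319.5109450440396], [0.0, 467.170624295237, 233.55063455124923], [0.0, 0.0, 1.0]] [1129.  167.  884.]
top -0.08059642364998836 [[621.6194145145505, 0.0, 315.16513266327325], [0.0, 621.6194145145505, 246.01397557824924], [0.0, 0.0, 1.0]] [ 323.  -26. 1595.]
{'t': 0.1, 'joints': array([ 1.19518975e+00,  1.16405444e-01,  1.44220410e+00, -3.59830487e-06,
        1.58403869e+00, -3.77601056e-02]), 'dq': array([-0.00013058, -0.00048278, -0.00176717,  0.00100956, -0.00090992,
       -0.00125898]), 'tau': array([ 1.46518036e-03, -7.22889304e+01, -6.23871017e+01,  7.81838642e-02,
        2.26082071e-02, -1.28385423e-04]), 'eef_pos': array([223.65173854, 636.68328374, 239.99747201]), 'orientation': array([-3.14155640e+00,  1.05496579e-03,  1.23294983e+00]), 'contact_force': array([ 0.10526023, -0.96244394, -0.62116472]), 'ft_torque': array([ 0.00687505, -0.00107219, -0.01404005]), 'width': 93.01258799683013}
```

View pics/scene0.png

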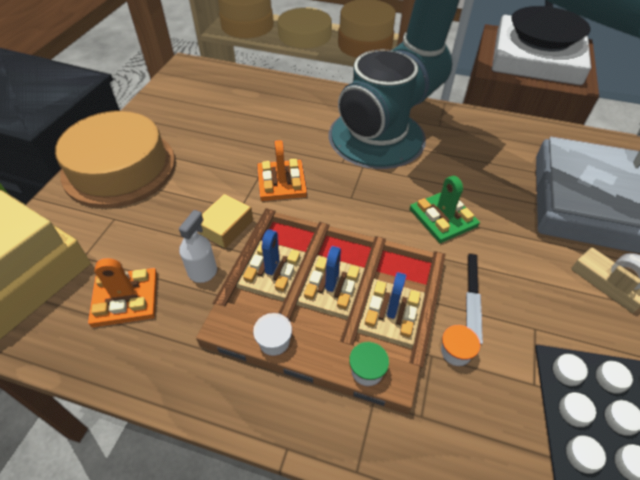

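View pics/top0.png

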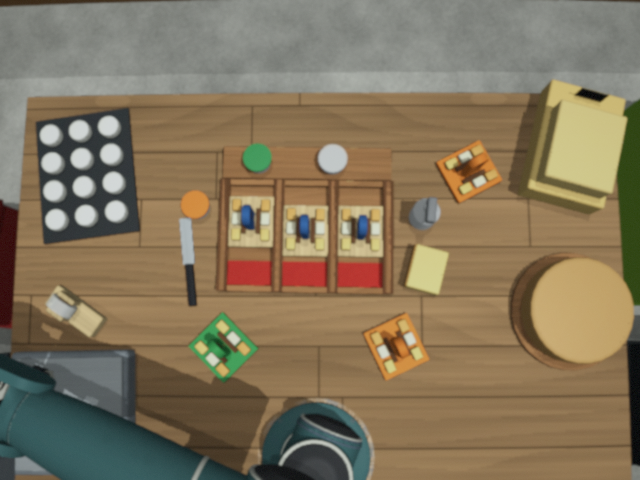

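The scene and top views show three blue handles, in the top view at about (248,216), (304,226) and (362,228). The tubs are at (257,158), (332,158) and (195,205). The red strips are near the robot.

```bash
python3 - <<'E'
from h import *
for n in('scene','top'):
    f=dict(np.load(n+'0.npz'));W=cloud(f);p=f['pixels'].astype(int)
    r,g,b=p[...,0],p[...,1],p[...,2]
    m=((b>r*1.8)&(b>g*1.4)&(b>60)).astype(np.uint8)
    k,l,s,c=cv2.connectedComponentsWithStats(m)
    for i in range(1,k):
        if s[i,4]<30: continue
        P=W[l==i];zt=np.nanmax(P[:,2]);T=P[P[:,2]>np.nanpercentile(P[:,2],95)-8]
        print(n,c[i].round(),s[i,4],'zmax',zt.round(1),np.nanpercentile(P[:,2],95).round(1),'top med',np.nanmedian(T,0).round(1),'rng',np.nanmin(T,0).round(),np.nanmax(T,0).round())
    red=(r>130)&(g<50)&(b<50)
    k,l,s,c=cv2.connectedComponentsWithStats(red.astype(np.uint8))
    for i in range(1,k):
        if s[i,4]<200: continue
        P=W[l==i];print('red',c[i].round(),s[i,4],np.nanmedian(P,0).round(1),np.nanpercentile(P,1,axis=0).round(),np.nanpercentile(P,99,axis=0).round())
        q=P[np.isfinite(P[:,0])][:,:2].astype(np.float32);print(cv2.minAreaRect(q))
f=dict(np.load('top0.npz'));W=cloud(f)
# deck & dividers
Z=W[...,2]
for v in (152,170,200,240,280,290):
    print(v,[(u,*W[v,u].round().tolist()) for u in (222,230,276,300,334,388)])
m=((abs(Z-40)<2.5));m[:,:215]=0;m[:,400:]=0;m[:145]=0;m[178:]=0
q=W[m][:,:2].astype(np.float32);print('deck',len(q),cv2.minAreaRect(q),cv2.boxPoints(cv2.minAreaRect(q)))
E
```

```text
scene [269. 251.] 486 zmax 146.3 144.2 top med [ 574.7 -112.4  141.9] rng [ 555. -123.  136.] [ 588. -103.  146.]
scene [332. 268.] 411 zmax 146.4 144.2 top med [576.1  27.8 142.4] rng [557.  19. 136.] [589.  37. 146.]
scene [396. 294.] 347 zmax 146.8 144.4 top med [600.6 166.  142.5] rng [581. 158. 137.] [614. 174. 147.]
top [247. 217.] 212 zmax 149.8 146.5 top med [588.7 166.2 142.5] rng [570. 155. 138.] [607. 175. 150.]
top [304. 226.] 160 zmax 153.8 146.9 top med [564.6  28.7 143.4] rng [548.  19. 139.] [584.  36. 154.]
top [362. 227.] 170 zmax 151.7 147.7 top med [ 562.5 -111.1  143.2] rng [ 545. -120.  140.] [ 584. -103.  152.]
152 [(222, 782.0, 250.0, 3.0), (230, 773.0, 223.0, 35.0), (276, 770.0, 103.0, 40.0), (300, 769.0, 41.0, 44.0), (334, 758.0, -46.0, 82.0), (388, 769.0, -185.0, 42.0)]
170 [(222, 734.0, 249.0, -1.0), (230, 724.0, 222.0, 37.0), (276, 723.0, 103.0, 38.0), (300, 723.0, 41.0, 37.0), (334, 710.0, -46.0, 89.0), (388, 724.0, -186.0, 31.0)]
200 [(222, 645.0, 241.0, 38.0), (230, 648.0, 222.0, 25.0), (276, 646.0, 103.0, 30.0), (300, 650.0, 42.0, 11.0), (334, 645.0, -46.0, 35.0), (388, 644.0, -184.0, 40.0)]
240 [(222, 542.0, 239.0, 35.0), (230, 543.0, 220.0, 27.0), (276, 542.0, 101.0, 33.0), (300, 541.0, 40.0, 38.0), (334, 542.0, -46.0, 33.0), (388, nan, nan, nan)]
280 [(222, 440.0, 237.0, 36.0), (230, 442.0, 221.0, 10.0), (276, 440.0, 100.0, 40.0), (300, 442.0, 41.0, 13.0), (334, 440.0, -46.0, 34.0), (388, 439.0, -181.0, 43.0)]
290 [(222, 415.0, 237.0, 31.0), (230, 415.0, 216.0, 34.0), (276, 415.0, 100.0, 39.0), (300, 415.0, 40.0, 28.0), (334, 415.0, -46.0, 41.0), (388, 415.0, -181.0, 35.0)]
deck 1998 ((745.180419921875, 25.265274047851562), (431.59783935546875, 83.70501708984375), 89.75581359863281) [[ 702.4086  -190.35332]
 [ 786.11285 -190.71007]
 [ 787.9522   240.88387]
 [ 704.248    241.24062]]
```

```bash
python3 - <<'E'
from h import *
for n in('scene','top'):
    f=dict(np.load(n+'0.npz'));W=cloud(f);p=f['pixels'].astype(int)
    r,g,b=p[...,0],p[...,1],p[...,2]
    red=(r>110)&(r>g*3)&(r>b*3)
    k,l,s,c=cv2.connectedComponentsWithStats(red.astype(np.uint8))
    for i in range(1,k):
        if s[i,4]<150: continue
        P=W[l==i];P=P[np.isfinite(P[:,0])&(abs(P[:,2]-9)<6)]
        if len(P)<50: continue
        q=P[:,:2].astype(np.float32);R=cv2.minAreaRect(q)
        print(n,c[i].round(),s[i,4],np.nanmedian(P,0).round(1),[np.round(a,1) for a in R])
    if n=='top':
        # divider line directions: edges of red / handles. divider cap pixels by brown & between lanes
        for ylo,yhi in((225,250),(85,115),(-55,-35),(-195,-170)):
            pts=[]
            for x0 in range(440,680,20):
                m=(abs(W[...,0]-x0)<4)&(W[...,1]>ylo)&(W[...,1]<yhi)&(W[...,2]>28)&(W[...,2]<46)
                if m.sum()>3:
                    pts.append((x0,np.median(W[m][:,1])))
            pts=np.array(pts);A=np.polyfit(pts[:,0],pts[:,1],1);print('div',A,np.polyval(A,557))
    # board x extents: light wood
    for y0,nm in((168,'a'),(28,'b'),(-110,'c')):
        m=(abs(W[...,1]-y0)<62)&(W[...,2]>22)&(W[...,2]<60)&(W[...,0]>400)&(W[...,0]<690)&(r>150)&(g>110)
        P=W[m];print(nm,np.nanpercentile(P,[1,50,99],axis=0).round(1).tolist() if len(P) else None)
im=cv2.imread('pics/top0.png')[140:300,210:400];cv2.imwrite('pics/crop.png',cv2.resize(im,None,fx=4,fy=3.6,interpolation=cv2.INTER_CUBIC))
E
```

```text
scene [293. 236.] 663 [ 453.2 -105.6    8.1] [array([ 457. , -116.1]), array([105.3,  62.3]), np.float64(88.6)]
scene [348. 251.] 718 [454.9  37.7   8. ] [array([458.4,  26.3]), array([109.1,  61.4]), np.float64(89.0)]
scene [404. 266.] 965 [460.8 170.9   8. ] [array([461.8, 168.7]), array([111.7,  63.6]), np.float64(88.8)]
a [[416.8, 110.3, 23.9], [607.4, 167.4, 29.2], [659.1, 222.6, 48.2]]
b [[413.8, -29.5, 24.1], [588.3, 32.0, 29.3], [689.0, 82.4, 48.0]]
c [[412.1, -169.4, 24.1], [595.3, -106.2, 29.4], [688.9, -57.4, 48.1]]
top [249. 273.] 924 [460.2 172.7   8.7] [array([461.3, 172.5]), array([ 55. , 109.8]), np.float64(0.1)]
top [304. 274.] 930 [457.6  30.9   8.7] [array([458.6,  30.2]), array([110.3,  56.6]), np.float64(88.4)]
top [360. 275.] 938 [ 456.1 -112.4    8.7] [array([ 455.7, -112.6]), array([108. ,  56.6]), np.float64(89.3)]
div [-2.51817692e-03  2.38813052e+02] 237.41042707924225
div [-7.74649922e-04  9.82398223e+01] 97.80834229452088
div [-1.69540306e-03 -4.34027845e+01] -44.34712401586001
div [-2.95797878e-03 -1.81005715e+02] -182.65330911387957
a [[415.1, 112.2, 22.4], [570.9, 163.9, 31.1], [654.9, 223.4, 51.7]]
b [[412.8, -28.2, 22.4], [550.8, 25.2, 31.0], [688.6, 83.6, 52.2]]
c [[412.6, -167.7, 22.4], [550.0, -109.3, 31.1], [687.8, -56.0, 51.8]]
```

View pics/crop.png

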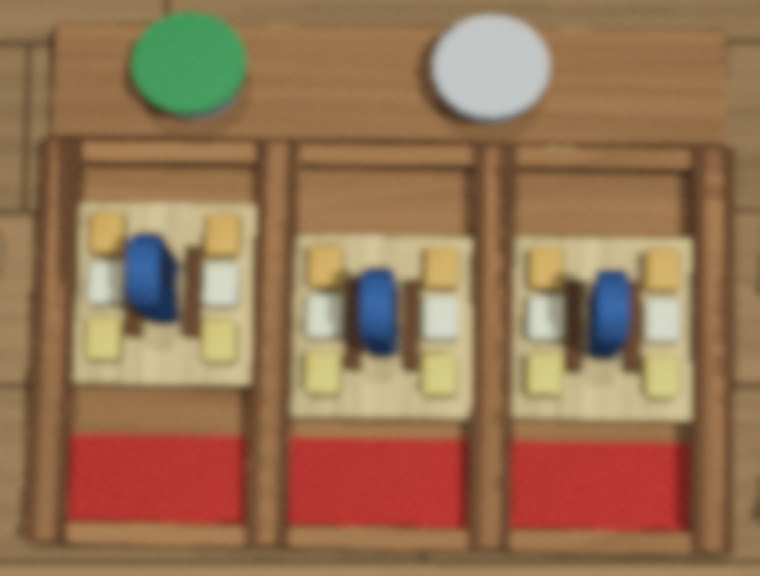

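```bash
cat >> h.py <<'E'
def rel(x,y,z,yaw=None):
    from scipy.spatial.transform import Rotation as Ro
    s=telemetry.get_state();R=Ro.from_euler('xyz',s['orientation']).as_matrix()
    d=R.T@(np.array([x,y,z])-s['eef_pos'])
    rv=None
    if yaw is not None: rv=Ro.from_matrix(R.T@Ro.from_euler('xyz',[np.pi,0,yaw]).as_matrix()).as_rotvec().round(4)
    print('t',s['t'],'pose',s['eef_pos'].round(1),s['orientation'].round(3),'F',s['contact_force'].round(2),'w',round(s['width'],1),'-> rot',rv,'shift',d.round(1))
E
python3 -c "
from h import *
rel(589,167,240,1.56)"
```

```text
t 0.1 pose [223.7 636.7 240. ] [-3.142e+00  1.000e-03  1.233e+00] F [ 0.11 -0.96 -0.62] w 93.0 -> rot [-2.000e-04  1.000e-03 -3.271e-01] shift [-3.220e+02  5.004e+02  3.000e-01]
```

Request:
servo_tool --pt "0 0 -0.15 -32 50 0 0" --pt "0 0 -0.327 -64 100 0 50" --pt "0 0 -0.327 -96 150 0 100" --pt "0 0 -0.327 -129 200 0 100" --pt "0 0 -0.327 -161 250 0 100" --pt "0 0 -0.327 -193 300 0 100" --pt "0 0 -0.327 -225 350 0 100" --pt "0 0 -0.327 -258 400 0 100"

```text
t: 1.1
eef_pos: [516.4, 259.1, 240.5]
orientation: [-3.141, -0.0, 1.56]
contact_force: [1.3, 0.5, -0.1]
width: 56.6
```

```bash
python3 -c "
from h import *
rel(589,167,240,1.56)"
```

```text
t 1.1 pose [516.4 259.1 240.5] [-3.141 -0.     1.56 ] F [ 1.3   0.47 -0.11] w 56.6 -> rot [-0.0001 -0.      0.0001] shift [-91.4  73.6   0.5]
```

Request:
servo_tool --pt "0 0 0 -45 36 0 100" --pt "0 0 0 -91 73 0 100" --pt "0 0 0 -91 73 0 100" --pt "0 0 0 -91 73 0 100"

```text
t: 1.6
eef_pos: [587.4, 169.2, 240.3]
orientation: [-3.141, -0.0, 1.559]
contact_force: [-0.6, -0.2, 0.1]
width: 56.5
```

```bash
python3 -c "
from h import *
rel(589,167,140,1.56)
grab('scene','s1');grab('top','t1')"
```

```text
t 1.6 pose [587.4 169.2 240.3] [-3.141 -0.     1.559] F [-0.58 -0.24  0.11] w 56.5 -> rot [-0.0007 -0.0001 -0.0005] shift [ -2.2   1.7 100.3]
```

View pics/s1.png

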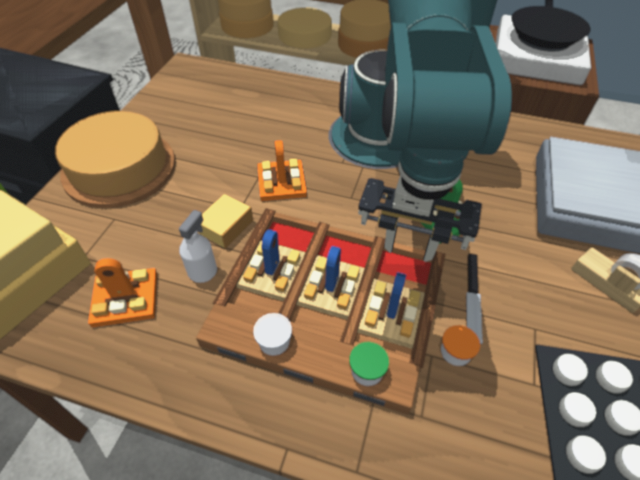

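View pics/t1.png

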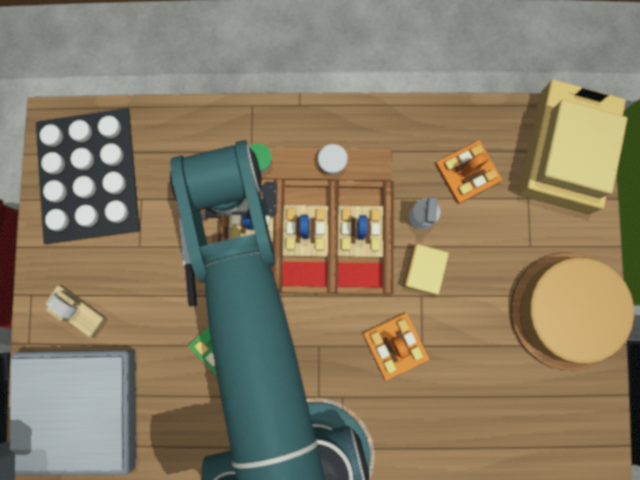

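The gripper hovers over handle a (scene, fingertips near (392,237) and (432,250), handle top near (400,278)); everything else is as it was.

Request:
servo_tool --pt "0 0 0 0 0 40 100" --pt "0 0 0 0 0 80 100" --pt "0 0 0 0 0 100 100" --pt "0 0 0 0 0 100 100" --pt "0 0 0 0 0 100 100"

```text
t: 2.33
eef_pos: [588.2, 169.5, 142.5]
orientation: [3.14, -0.001, 1.56]
contact_force: [0.1, -0.0, -0.5]
width: 56.5
```

```bash
python3 -c "
from h import *
rel(589,167,140,1.56)
grab('scene','s2')"
```

```text
t 2.325 pose [588.2 169.5 142.5] [ 3.14e+00 -1.00e-03  1.56e+00] F [ 0.15 -0.05 -0.46] w 56.5 -> rot [ 0.002  -0.0005  0.0004] shift [-2.5  0.9  2.5]
```

View pics/s2.png

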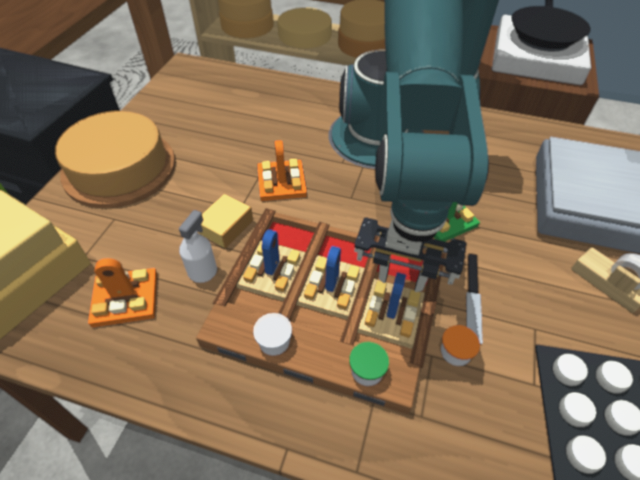

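Fingers straddle handle a. Pushing towards +y.

Request:
servo_tool --pt "0 0 0 6 0 0 100" --pt "0 0 0 12 0 0 100" --pt "0 0 0 12 0 0 100"

```text
t: 2.75
eef_pos: [587.8, 181.6, 140.9]
orientation: [3.141, -0.0, 1.561]
contact_force: [0.7, 0.4, 0.3]
width: 56.5
```

Request:
servo_tool --pt "0 0 0 1.5 0 0 100" --pt "0 0 0 3 0 0 100" --pt "0 0 0 3 0 0 100"

```text
t: 3.12
eef_pos: [587.8, 184.1, 140.6]
orientation: [-3.142, 0.0, 1.56]
contact_force: [0.8, 0.5, -0.1]
width: 56.7
```

Request:
servo_tool --pt "0 0 0 1.5 0 0 100" --pt "0 0 0 3 0 0 100" --pt "0 0 0 3 0 0 100"

```text
t: 3.5
eef_pos: [587.8, 187.2, 140.6]
orientation: [-3.142, 0.0, 1.56]
contact_force: [-0.2, -0.1, 0.0]
width: 56.5
```

Request:
servo_tool --pt "0 0 0 1 0 0 100" --pt "0 0 0 2 0 0 100" --pt "0 0 0 2 0 0 100"

```text
t: 3.88
eef_pos: [587.8, 189.2, 140.7]
orientation: [3.142, 0.0, 1.56]
contact_force: [0.3, -0.3, -0.8]
width: 56.8
```

Request:
servo_tool --pt "0 0 0 1 0 0 100" --pt "0 0 0 2 0 0 100" --pt "0 0 0 2 0 0 100"

```text
t: 4.25
eef_pos: [587.8, 191.1, 140.6]
orientation: [-3.142, 0.0, 1.56]
contact_force: [-0.9, -0.3, -0.6]
width: 56.8
```

Request:
servo_tool --pt "0 0 0 1 0 0 100" --pt "0 0 0 2 0 0 100" --pt "0 0 0 2 0 0 100"

```text
t: 4.62
eef_pos: [587.9, 193.2, 140.6]
orientation: [3.142, 0.0, 1.56]
contact_force: [0.3, 0.0, 0.4]
width: 56.9
```

```bash
python3 - <<'E'
from h import *
f=grab('scene','s3')
print([telemetry.get_state()[k].round(2) for k in('eef_pos','contact_force')])
im=cv2.imread('pics/s3.png')[200:360,310:470];cv2.imwrite('pics/s3c.png',cv2.resize(im,None,fx=3.7,fy=3.7,interpolation=cv2.INTER_CUBIC))
E
```

```text
[array([587.88, 193.09, 140.63]), array([ 0.54, -1.45,  0.89])]
```

View pics/s3c.png

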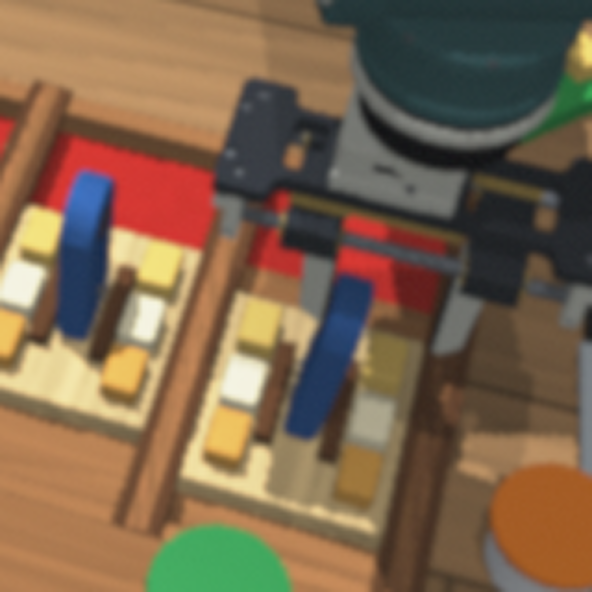

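Handle a visibly leans under the left finger (crop around (330,350)) with almost no force, so it is soft. I'll push on to its stop.

Request:
servo_tool --pt "0 0 0 1 0 0 100" --pt "0 0 0 2 0 0 100" --pt "0 0 0 2 0 0 100"

```text
t: 5.05
eef_pos: [587.9, 195.1, 140.7]
orientation: [-3.142, 0.0, 1.56]
contact_force: [0.4, -1.0, 1.6]
width: 56.5
```

Request:
servo_tool --pt "0 0 0 1 0 0 100" --pt "0 0 0 1 0 0 100"

```text
t: 5.3
eef_pos: [587.9, 196.1, 140.7]
orientation: [3.142, 0.0, 1.56]
contact_force: [1.0, -3.0, 1.6]
width: 56.4
```

Request:
servo_tool --pt "0 0 0 1 0 0 100" --pt "0 0 0 1 0 0 100"

```text
t: 5.55
eef_pos: [588.0, 196.6, 140.7]
orientation: [3.142, 0.001, 1.56]
contact_force: [1.3, -7.5, 2.4]
width: 56.8
```

Handle a reaches its stop after about 10 mm of travel (force jumps to 7.5 N), so it is loose. I'll release it, lift, and move to b.

Request:
servo_tool --pt "0 0 0 -14 0 0 100" --pt "0 0 0 -29 0 0 100" --pt "0 0 0 -29 0 0 100" --pt "0 0 0 -29 0 -40 100" --pt "0 0 0 -29 0 -80 100" --pt "0 0 0 -70 -10 -80 100" --pt "0 0 0 -120 -20 -80 100" --pt "0 0 0 -168 -22 -80 100"

```text
t: 6.55
eef_pos: [563.5, 28.2, 220.9]
orientation: [3.141, -0.0, 1.56]
contact_force: [0.7, 0.3, -0.7]
width: 56.5
```

```bash
python3 - <<'E'
from h import *
rel(566,28,140,1.56)
grab('scene','s4')
E
```

```text
t 6.55 pose [563.5  28.2 220.9] [ 3.141 -0.     1.56 ] F [ 0.7   0.29 -0.7 ] w 56.5 -> rot [ 0.0006 -0.0003  0.0005] shift [-0.2  2.4 80.9]
```

View pics/s4.png

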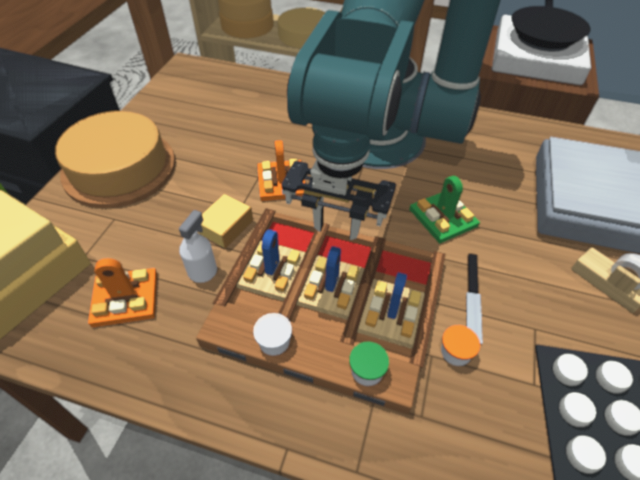

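Handle a sprang back (upright at (397,297)) and its caddy has not moved. The gripper is above b, so I'll descend and push.

Request:
servo_tool --pt "0 0 0 0 1 40 100" --pt "0 0 0 0 2 80 100" --pt "0 0 0 0 2 80 100" --pt "0 0 0 0 2 80 100" --pt "0 0 0 6 2 80 100" --pt "0 0 0 12 2 80 100" --pt "0 0 0 12 2 80 100"

```text
t: 7.48
eef_pos: [566.4, 41.9, 141.2]
orientation: [3.141, -0.0, 1.561]
contact_force: [-0.3, -0.8, -0.0]
width: 56.4
```

Request:
servo_tool --pt "0 0 0 1.5 0 0 100" --pt "0 0 0 3 0 0 100" --pt "0 0 0 3 0 0 100"

```text
t: 7.85
eef_pos: [566.3, 44.4, 140.6]
orientation: [-3.142, -0.0, 1.56]
contact_force: [0.1, -0.1, -0.2]
width: 56.8
```

Request:
servo_tool --pt "0 0 0 1 0 0 100" --pt "0 0 0 2 0 0 100" --pt "0 0 0 2 0 0 100"

```text
t: 8.22
eef_pos: [566.3, 46.4, 140.6]
orientation: [-3.141, 0.0, 1.56]
contact_force: [-0.2, -1.0, -0.4]
width: 56.3
```

Request:
servo_tool --pt "0 0 0 1 0 0 100" --pt "0 0 0 1 0 0 100"

```text
t: 8.48
eef_pos: [566.3, 47.3, 140.7]
orientation: [3.142, 0.0, 1.56]
contact_force: [-0.6, -0.8, -0.4]
width: 56.8
```

Request:
servo_tool --pt "0 0 0 1 0 0 100" --pt "0 0 0 1 0 0 100"

```text
t: 8.72
eef_pos: [566.3, 48.3, 140.7]
orientation: [-3.142, 0.0, 1.56]
contact_force: [-0.0, -1.4, 0.9]
width: 56.6
```

Request:
servo_tool --pt "0 0 0 1 0 0 100" --pt "0 0 0 1 0 0 100"

```text
t: 8.98
eef_pos: [566.3, 48.8, 140.8]
orientation: [3.142, 0.001, 1.56]
contact_force: [-0.2, -6.2, 1.2]
width: 56.4
```

Request:
servo_tool --pt "0 0 0 1 0 0 100" --pt "0 0 0 1 0 0 100"

```text
t: 9.22
eef_pos: [566.4, 49.5, 141.1]
orientation: [3.141, 0.002, 1.56]
contact_force: [-1.2, -8.7, 4.2]
width: 56.8
```

Handle b stops after about 2.5 mm, so it is sound. On to c.

Request:
servo_tool --pt "0 0 0 -12 0 0 100" --pt "0 0 0 -23 0 0 100" --pt "0 0 0 -23 0 0 100" --pt "0 0 0 -23 0 -40 100" --pt "0 0 0 -23 0 -80 100" --pt "0 0 0 -70 0 -80 100" --pt "0 0 0 -120 0 -80 100" --pt "0 0 0 -162 0 -80 100"

```text
t: 10.22
eef_pos: [564.4, -113.1, 220.7]
orientation: [3.141, -0.0, 1.56]
contact_force: [0.3, 0.1, -0.4]
width: 56.3
```

```bash
python3 - <<'E'
from h import *
rel(566,-111,140,1.56)
grab('scene','s5')
E
```

```text
t 10.225 pose [ 564.4 -113.1  220.7] [ 3.141 -0.     1.56 ] F [ 0.25  0.12 -0.42] w 56.3 -> rot [ 0.0003 -0.0002 -0.0002] shift [ 2.1  1.5 80.7]
```

View pics/s5.png

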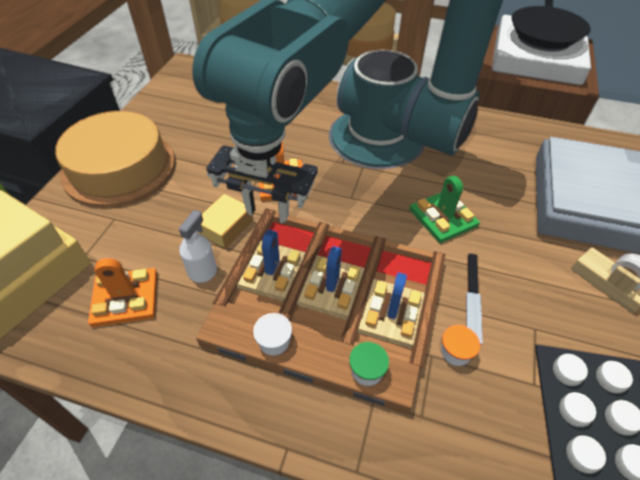

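The gripper is above c (handle at (270,252)) and clear of the sprayer at (200,250).

Request:
servo_tool --pt "0 0 0 1 1 40 100" --pt "0 0 0 2 1 80 100" --pt "0 0 0 2 1 80 100" --pt "0 0 0 2 1 80 100" --pt "0 0 0 8 1 80 100" --pt "0 0 0 14 1 80 100" --pt "0 0 0 14 1 80 100"

```text
t: 11.15
eef_pos: [565.9, -97.1, 141.3]
orientation: [3.141, 0.0, 1.561]
contact_force: [-0.8, -1.3, 0.7]
width: 56.4
```

Request:
servo_tool --pt "0 0 0 1.5 0 0 100" --pt "0 0 0 3 0 0 100" --pt "0 0 0 3 0 0 100"

```text
t: 11.52
eef_pos: [565.8, -94.7, 140.6]
orientation: [-3.142, 0.0, 1.56]
contact_force: [-0.9, -0.1, -0.2]
width: 56.5
```

Request:
servo_tool --pt "0 0 0 1 0 0 100" --pt "0 0 0 2 0 0 100" --pt "0 0 0 2 0 0 100"

```text
t: 11.9
eef_pos: [565.8, -92.7, 140.6]
orientation: [-3.142, 0.0, 1.56]
contact_force: [-0.2, -0.7, -0.4]
width: 56.9
```

Request:
servo_tool --pt "0 0 0 1 0 0 100" --pt "0 0 0 1 0 0 100"

```text
t: 12.15
eef_pos: [565.8, -91.7, 140.7]
orientation: [-3.142, 0.0, 1.56]
contact_force: [0.2, -1.0, -0.3]
width: 56.3
```

Request:
servo_tool --pt "0 0 0 1 0 0 100" --pt "0 0 0 1 0 0 100"

```text
t: 12.4
eef_pos: [565.8, -91.1, 140.8]
orientation: [3.141, 0.001, 1.56]
contact_force: [-0.6, -5.4, 0.9]
width: 56.6
```

Handle c stops after about 2 mm, so it is sound and a is the loosest. I'll release c, lift and go to the far side of a's handle with the jaws closed.

Request:
servo_tool --pt "0 0 0 -10 0 0 100" --pt "0 0 0 -21 0 0 100" --pt "0 0 0 -21 0 0 100" --pt "0 0 0 -21 0 -40 100" --pt "0 0 0 -21 0 -90 100" --pt "0 0 0 25 20 -90 180" --pt "0 0 0 75 40 -90 255" --pt "0 0 0 125 60 -90 255"

```text
t: 13.4
eef_pos: [627.6, 35.2, 230.8]
orientation: [3.141, -0.0, 1.559]
contact_force: [-0.1, -1.1, -0.3]
width: 31.2
```

Request:
servo_tool --pt "0 0 0 50 20 0 255" --pt "0 0 0 100 28 0 255" --pt "0 0 0 133 28 0 255" --pt "0 0 0 133 28 0 255" --pt "0 0 0 133 28 0 255"

```text
t: 14.02
eef_pos: [656.6, 165.9, 230.5]
orientation: [-3.141, 0.0, 1.56]
contact_force: [-0.5, -0.3, -0.5]
width: 0.3
```

```bash
python3 - <<'E'
from h import *
rel(650,168,105,1.56)
grab('scene','s6')
E
```

```text
t 14.025 pose [656.6 165.9 230.5] [-3.141  0.     1.56 ] F [-0.46 -0.25 -0.47] w 0.3 -> rot [-0.0002  0.0002  0.    ] shift [  2.   -6.6 125.5]
```

View pics/s6.png

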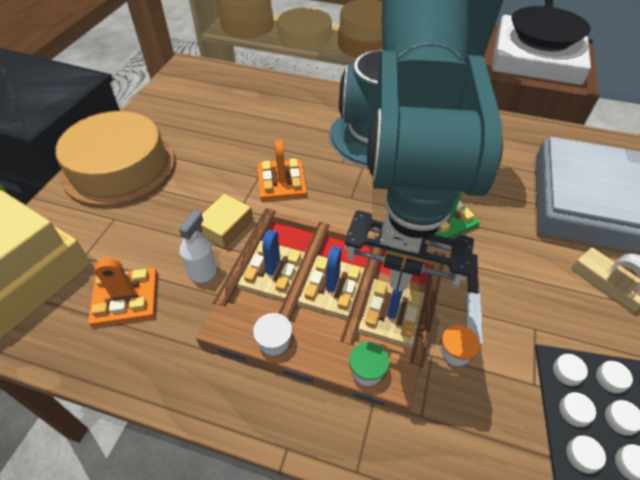

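Jaws are shut beyond handle a, with fingertips at (397,285). I'll lower behind the paddle.

Request:
servo_tool --pt "0 0 0 1 -2 45 255" --pt "0 0 0 1 -2 90 255" --pt "0 0 0 1 -2 120 255" --pt "0 0 0 1 -2 125 255" --pt "0 0 0 1 -2 125 255"

```text
t: 14.7
eef_pos: [655.0, 166.8, 106.8]
orientation: [3.141, -0.0, 1.559]
contact_force: [-0.1, 0.2, -0.5]
width: 0.7
```

```bash
python3 - <<'E'
from h import *
rel(650,168,105,1.56)
grab('scene','s7')
im=cv2.imread('pics/s7.png')[200:360,310:470];cv2.imwrite('pics/s7c.png',cv2.resize(im,None,fx=3.7,fy=3.7,interpolation=cv2.INTER_CUBIC))
E
```

```text
t 14.7 pose [655.  166.8 106.8] [ 3.141 -0.     1.559] F [-0.15  0.22 -0.46] w 0.7 -> rot [ 0.0009 -0.0002 -0.0008] shift [ 1.1 -5.   1.8]
```

View pics/s7c.png

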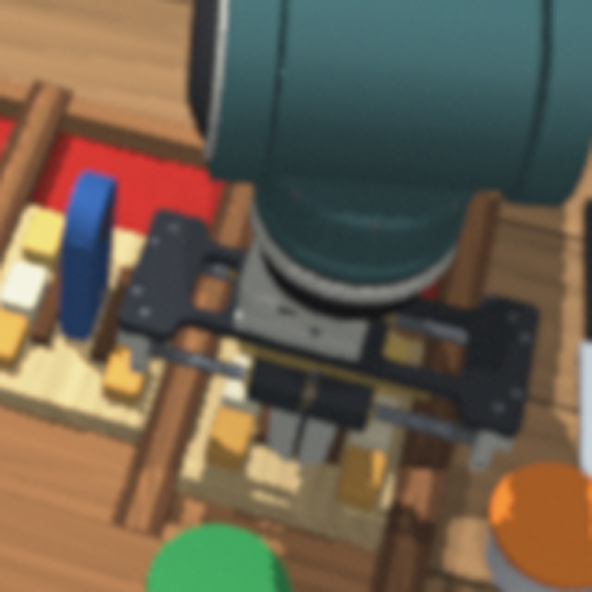

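Request:
servo_tool --pt "0 0 0 0 -10 0 255" --pt "0 0 0 0 -20 0 255" --pt "0 0 0 0 -28 0 255" --pt "0 0 0 0 -31 0 255" --pt "0 0 0 0 -34 0 255" --pt "0 0 0 0 -37 0 255" --pt "0 0 0 0 -40 0 255"

```text
t: 15.62
eef_pos: [614.6, 167.8, 105.7]
orientation: [3.141, -0.0, 1.56]
contact_force: [3.5, -0.3, 1.1]
width: 0.6
```

Request:
servo_tool --pt "0 0 0 0 -4 0 255" --pt "0 0 0 0 -8 0 255" --pt "0 0 0 0 -12 0 255" --pt "0 0 0 0 -16 0 255" --pt "0 0 0 0 -20 0 255"

```text
t: 16.25
eef_pos: [594.3, 168.0, 105.6]
orientation: [-3.141, 0.0, 1.56]
contact_force: [3.2, -0.8, 1.9]
width: 0.4
```

```bash
python3 - <<'E'
from h import *
rel(524,168,105,1.56)
grab('scene','s8')
im=cv2.imread('pics/s8.png')[200:360,310:470];cv2.imwrite('pics/s8c.png',cv2.resize(im,None,fx=3.7,fy=3.7,interpolation=cv2.INTER_CUBIC))
E
```

```text
t 16.25 pose [594.3 168.  105.6] [-3.141  0.     1.56 ] F [ 3.18 -0.85  1.93] w 0.4 -> rot [-0.0001  0.      0.    ] shift [ -0.8 -70.3   0.6]
```

View pics/s8c.png

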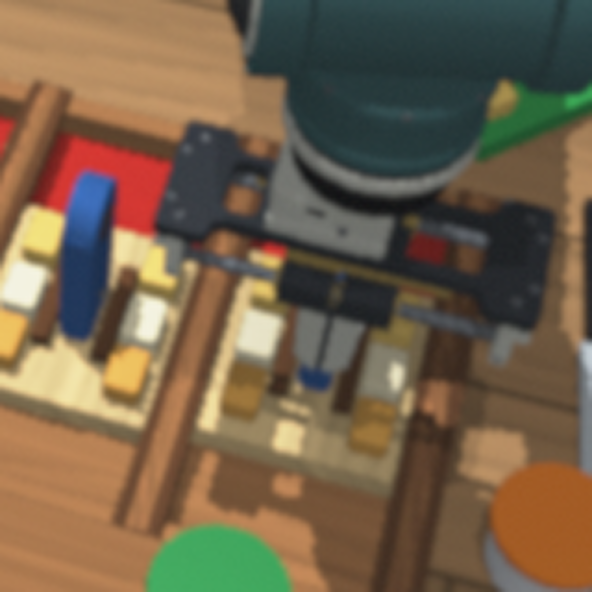

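The caddy slides at about 3 N. Continuing.

Request:
servo_tool --pt "0 0 0 0 -5 0 255" --pt "0 0 0 0 -10 0 255" --pt "0 0 0 0 -15 0 255" --pt "0 0 0 0 -20 0 255" --pt "0 0 0 0 -25 0 255" --pt "0 0 0 0 -30 0 255" --pt "0 0 0 0 -35 0 255" --pt "0 0 0 0 -40 0 255"

```text
t: 17.3
eef_pos: [554.2, 168.4, 105.6]
orientation: [-3.141, 0.0, 1.56]
contact_force: [2.2, 0.3, -1.2]
width: 0.6
```

Request:
servo_tool --pt "0 0 0 0 -4 0 255" --pt "0 0 0 0 -8 0 255" --pt "0 0 0 0 -12 0 255" --pt "0 0 0 0 -16 0 255" --pt "0 0 0 0 -19 0 255" --pt "0 0 0 0 -22 0 255"

```text
t: 18.05
eef_pos: [532.4, 168.7, 105.7]
orientation: [3.142, 0.0, 1.56]
contact_force: [2.3, -0.3, -0.7]
width: 0.2
```

Request:
servo_tool --pt "0 0 0 0 -1 0 255" --pt "0 0 0 0 -2 0 255" --pt "0 0 0 0 -3 0 255"

```text
t: 18.42
eef_pos: [529.7, 168.7, 105.7]
orientation: [3.141, -0.0, 1.56]
contact_force: [1.8, -0.7, 0.5]
width: 0.6
```

Request:
servo_tool --pt "0 0 0 0 -1 0 255" --pt "0 0 0 0 -2 0 255" --pt "0 0 0 0 -2 0 255"

```text
t: 18.8
eef_pos: [527.6, 168.7, 105.7]
orientation: [3.141, 0.0, 1.56]
contact_force: [1.6, -0.5, -0.5]
width: 0.4
```

Request:
servo_tool --pt "0 0 0 0 -1 0 255" --pt "0 0 0 0 -2 0 255" --pt "0 0 0 0 -2 0 255"

```text
t: 19.18
eef_pos: [526.8, 168.8, 106.5]
orientation: [3.138, -0.0, 1.56]
contact_force: [11.1, -0.5, 1.0]
width: 0.0
```

Request:
servo_tool --pt "0 0 0 0 -1 0 255" --pt "0 0 0 0 -2 0 255" --pt "0 0 0 0 -2 0 255"

```text
t: 19.55
eef_pos: [526.0, 168.8, 107.2]
orientation: [3.135, -0.001, 1.56]
contact_force: [19.1, -1.4, 0.5]
width: 0.9
```

Firm stop at TCP x≈527, against a predicted 526 (home 494 + 25 + 7.5). I'll back off, lift, half-open the jaws and look.

Request:
servo_tool --pt "0 0 0 0 6 0 255" --pt "0 0 0 0 30 0 255" --pt "0 0 0 0 34 -40 255" --pt "0 0 0 0 34 -80 255" --pt "0 0 0 0 34 -115 160" --pt "0 0 0 0 70 -115 100" --pt "0 0 0 0 110 -115 100" --pt "0 0 0 0 110 -115 100"

```text
t: 20.55
eef_pos: [634.8, 167.4, 219.2]
orientation: [-3.139, 0.0, 1.559]
contact_force: [-0.2, 0.2, -0.6]
width: 36.0
```

```bash
python3 - <<'E'
from h import *
rel(494,168.5,141,1.56)
f=grab('top','t9');g=grab('scene','s9')
a=cv2.imread('pics/t9.png')[140:300,210:400];b=cv2.imread('pics/s9.png')[200:360,230:460]
cv2.imwrite('pics/m9.png',np.hstack([cv2.resize(a,(380,500)),cv2.resize(b,(400,500))]))
E
```

```text
t 20.55 pose [634.8 167.4 219.2] [-3.139  0.     1.559] F [-0.18  0.17 -0.62] w 36.0 -> rot [-0.0023  0.0004 -0.0005] shift [  -0.4 -140.7   78.6]
```

View pics/m9.png

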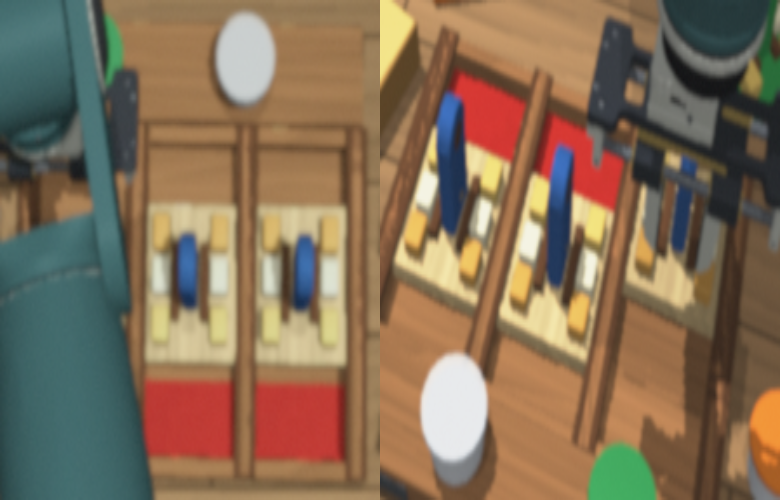

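Caddy a is at the near end, and b and c are unmoved. Now I'll straddle handle a at home and rock it.

Request:
servo_tool --pt "0 0 0 0 -50 0 100" --pt "0 0 0 0 -100 0 100" --pt "0 0 0 0 -140 0 100" --pt "0 0 0 0 -140 0 100" --pt "0 0 0 0 -140 40 100" --pt "0 0 0 0 -140 79 100" --pt "0 0 0 0 -140 79 100" --pt "0 0 0 0 -140 79 100"

```text
t: 21.65
eef_pos: [494.2, 169.2, 143.3]
orientation: [3.14, -0.0, 1.56]
contact_force: [-0.0, 0.6, 0.5]
width: 56.5
```

Request:
servo_tool --pt "0 0 0 8 0 0 100" --pt "0 0 0 16 0 0 100" --pt "0 0 0 19 0 0 100" --pt "0 0 0 22 0 0 100" --pt "0 0 0 23 0 0 100" --pt "0 0 0 23 0 0 100"

```text
t: 22.4
eef_pos: [493.9, 192.1, 141.6]
orientation: [-3.142, 0.0, 1.56]
contact_force: [0.3, -0.5, 0.5]
width: 56.2
```

Request:
servo_tool --pt "0 0 0 1 0 0 100" --pt "0 0 0 2 0 0 100" --pt "0 0 0 2 0 0 100"

```text
t: 22.78
eef_pos: [493.9, 194.1, 141.7]
orientation: [3.142, 0.0, 1.56]
contact_force: [0.6, -1.1, 0.5]
width: 57.0
```

Request:
servo_tool --pt "0 0 0 1 0 0 100" --pt "0 0 0 1 0 0 100"

```text
t: 23.02
eef_pos: [493.9, 195.2, 141.7]
orientation: [3.142, -0.0, 1.56]
contact_force: [-0.0, -1.6, 0.1]
width: 56.5
```

Request:
servo_tool --pt "0 0 0 1 0 0 100" --pt "0 0 0 1 0 0 100"

```text
t: 23.28
eef_pos: [493.9, 196.2, 141.6]
orientation: [-3.142, 0.0, 1.56]
contact_force: [1.3, -0.9, 0.5]
width: 56.7
```

```bash
python3 - <<'E'
from h import *
rel(494,168.5,141,1.56)
grab('scene','s10')
im=cv2.imread('pics/s10.png')[180:340,310:470];cv2.imwrite('pics/s10c.png',cv2.resize(im,None,fx=3.7,fy=3.7,interpolation=cv2.INTER_CUBIC))
E
```

```text
t 23.275 pose [493.9 196.2 141.6] [-3.142  0.     1.56 ] F [ 1.28 -0.94  0.53] w 56.7 -> rot [-0.0001  0.      0.0001] shift [-27.7   0.4   0.6]
```

View pics/s10c.png

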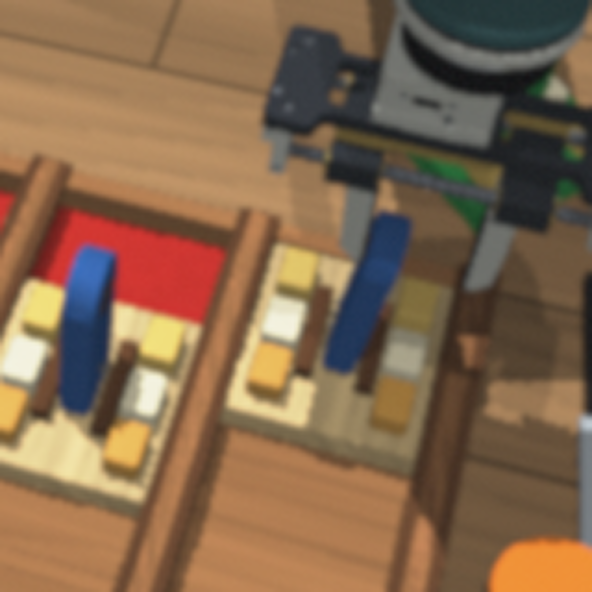

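The handle leans far over again (crop (370,290)). Going to its stop.

Request:
servo_tool --pt "0 0 0 1 0 0 100" --pt "0 0 0 1 0 0 100"

```text
t: 23.58
eef_pos: [493.9, 197.1, 141.7]
orientation: [3.142, 0.0, 1.56]
contact_force: [-0.6, -1.8, 0.3]
width: 56.4
```

Request:
servo_tool --pt "0 0 0 0.5 0 0 100" --pt "0 0 0 0.5 0 0 100"

```text
t: 23.82
eef_pos: [493.9, 197.6, 141.7]
orientation: [3.142, 0.0, 1.56]
contact_force: [-0.2, -2.2, 1.7]
width: 57.0
```

Stop felt. I'll release, lift and move the arm back clear of the rack.

Request:
servo_tool --pt "0 0 0 -10 0 0 100" --pt "0 0 0 -20 0 0 100" --pt "0 0 0 -29 0 0 100" --pt "0 0 0 -29 0 0 100" --pt "0 0 0 -29 0 -40 100" --pt "0 0 0 -29 0 -90 100" --pt "0 0 0 -29 0 -120 100" --pt "0 0 0 -29 0 -120 100"

```text
t: 24.82
eef_pos: [494.2, 168.9, 264.1]
orientation: [3.138, -0.001, 1.56]
contact_force: [-0.5, 0.1, -0.7]
width: 56.5
```

Request:
servo_tool --pt "0 0 0 50 -20 0 100" --pt "0 0 0 100 -40 0 100" --pt "0 0 0 150 -60 0 100" --pt "0 0 0 200 -90 0 100" --pt "0 0 0 250 -130 0 100" --pt "0 0 0 300 -150 0 100" --pt "0 0 0 300 -150 0 100" --pt "0 0 0 300 -150 0 100"

```text
t: 25.82
eef_pos: [346.8, 469.9, 260.5]
orientation: [-3.141, 0.001, 1.56]
contact_force: [0.6, -0.2, 0.3]
width: 56.5
```

```bash
python3 - <<'E'
from h import *
T={}
for n in('scene','top'):
    f=grab(n,n+'9');f0=dict(np.load(n+'0.npz'));W=cloud(f);p=f['pixels'].astype(int)
    r,g,b=p[...,0],p[...,1],p[...,2]
    m=((b>r*1.8)&(b>g*1.4)&(b>60)).astype(np.uint8)
    k,l,s,c=cv2.connectedComponentsWithStats(m)
    for i in range(1,k):
        if s[i,4]<30: continue
        P=W[l==i];Tp=P[P[:,2]>np.nanpercentile(P[:,2],95)-8]
        print(n,c[i].round(1),s[i,4],np.nanmedian(Tp,0).round(1))
    d=np.abs(p-f0['pixels'].astype(int)).sum(2)>60
    cv2.imwrite('pics/'+n+'d.png',(d*255).astype(np.uint8))
rel(0,0,0)
a=cv2.imread('pics/top9.png');b=cv2.imread('pics/topd.png')
cv2.imwrite('pics/m10.png',np.vstack([a[90:390],b[90:390]]))
E
```

```text
scene [270.1 251. ] 481 [ 573.8 -110.9  142. ]
scene [406.3 256.8] 310 [501.  168.2 142.2]
scene [332.5 268.3] 412 [576.4  29.2 142.1]
top [303.2 226. ] 170 [566.9  28.6 143.3]
top [361.7 226.5] 167 [ 564.8 -111.   142.5]
top [245.2 256.7] 199 [492.9 168.  143.3]
t 25.925 pose [347.3 469.3 261.2] [-3.141  0.     1.559] F [-0.12  0.39 -0.17] w 56.3 -> rot None shift [-473.3 -341.7  261.5]
```

View pics/m10.png

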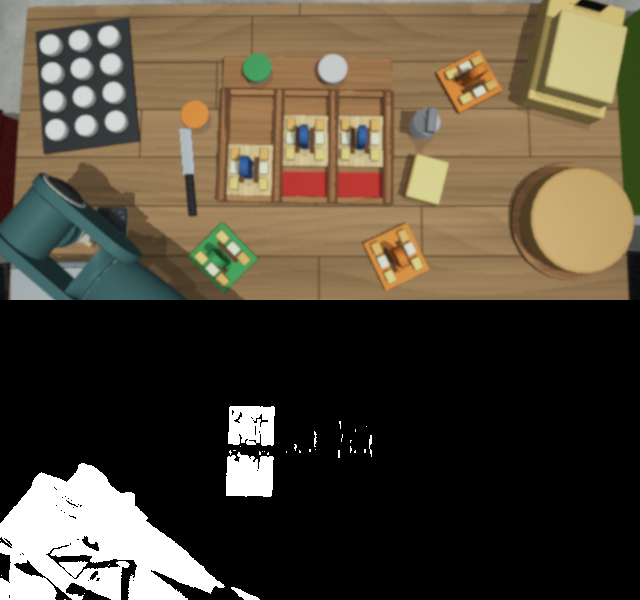

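View pics/scene9.png

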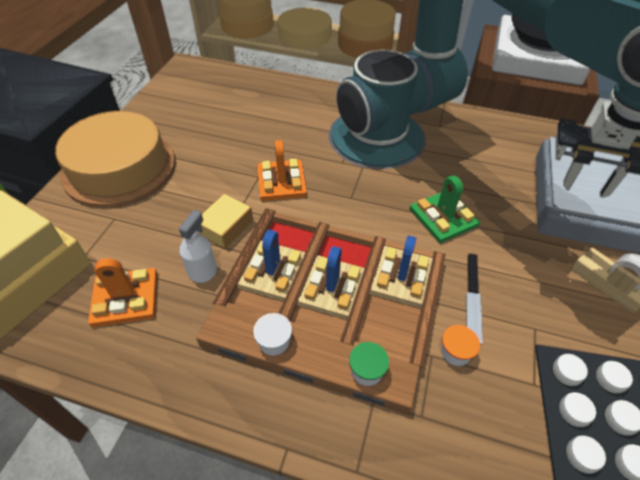

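Both pictures show caddy a at the near end (top view (246,257)), covering its red strip, and b and c where they were. The difference image shows nothing else changed.

```bash
python3 -c "
from h import *
print(env.sign_off())"
```

```text
the job is handed in; nothing more can be done
None
```

I pushed the handles from left to right (a, b, c). Handle a is the loose one, and its caddy is now home against the near stop.

| Handle | Sideways travel at the fingertips before the stop | Result |
|---|---|---|
| a | about 10–11 mm | loose |
| b | about 2–2.5 mm | sound |
| c | about 2 mm | sound |

- **Slide:** I pushed caddy a by the far edge of its paddle, at about 2–3 N. The force then rose to 19 N at the stop, at TCP x ≈ 527 mm against a predicted 526.
- **Rock at home:** the handle moved about 11 mm again at about 2 N. I stopped as the force began to rise, so the final stop was felt less sharply than the 7.5 N in the first test.
- **Last checks:** the pictures show the red strip in lane a covered and handle a at x ≈ 493 mm in the top view (predicted home 494). The scene camera read 501, but it sees mostly the paddle's far side, so I trusted the top view.
- **Everything else:** handles b and c measured within about 2 mm of their starting positions, which is within measuring error. Apart from the arm, only caddy a showed a real change in the before/after top-view comparison. The arm is clear of the rack with no contact force, and the robot clock read about 26 s.

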